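Press the spacer into the setting fixture

TASK

On the watchmaker's bench, push the brass spacer block, upright, down into the gap between the two steel anvils of the setting fixture until its foot rests on the base plate, about midway along the gap, and let go of it. Press it home rather than letting it drop from above, and leave the steel and the blue spacer standing where they are.

Things in the scene. Friction and masses are not known exactly. Their poses are not given: they have to be found in the camera images.
- brass_spacer: The spacer that fits: a standing brass-coloured block, 40 mm long (its own x), 14 mm thick (its own y) and 62 mm tall (z), dark grip strips near the top of its two broad faces. Origin at its middle, 31 mm above its foot. About 0.28 kg. Grip it across its thickness near the top: once home, only its top 36 mm stand above the anvils.
- gap (a point): On the fixed setting fixture: dark plate 100 x 90 x 12 mm, on it two steel anvils 50 mm long, 26 mm high above the plate, with a gap 17 mm wide between, running along this point's x axis, open at both ends; the top 8 mm flares to 27 mm. The point is midway along and across on the gap's floor (plate top, 12 mm above the bench), z up. When home the spacer's middle is 31 mm above it.
- leaf (a joint): Spring leaf of brass in the gap's +y wall, 20 mm long: travel in m, 0 at rest, 4.5 mm proud of the wall, sloping out of it between 18 and 8 mm above the gap's floor; it yields into the wall. It presses the brass spacer against the other wall with about 3 N, so the spacer rubs, need not sink by its own weight, and is to be pushed down (up to about 10 N).
- steel_spacer: Not to be used (too thick): a standing steel-coloured block, 40 mm long (its own x), 22 mm thick (its own y) and 62 mm tall (z), dark grip strips near the top of its two broad faces. Origin at its middle, 31 mm above its foot.
- blue_spacer: Not to be used (too thin): a standing blue block, 40 mm long (its own x), 10 mm thick (its own y) and 62 mm tall (z), dark grip strips near the top of its two broad faces. Origin at its middle, 31 mm above its foot.
Mind the look-alikes: they are no part of the job. What is shaped like the brass_spacer but green is not meant.

How it is judged (in metres and radians):
At the end, for the whole second after the job is handed in: The brass spacer stands in the gap with its foot within 4 mm of the gap's floor, its middle within 15 mm of the gap's middle along and 8 mm across, upright and in line with the gap within 10 degrees, at rest and released (x of brass_spacer in the frame of gap between -0.015 and 0.015 m and y of brass_spacer in the frame of gap between -0.008 and 0.008 m and z of brass_spacer in the frame of gap between 0.025 and 0.035 m and angle between brass_spacer's own z axis and vertical below 0.17 rad and angle between the x axis of brass_spacer and the x axis of gap, either way round below 0.17 rad and linear speed of brass_spacer below 0.02 m/s); the robot touches nothing.
It fails at once if the steel spacer is moved by more than 30 mm or knocked over (distance of steel_spacer from where it was at the start of the episode above 0.03 m or angle between steel_spacer's own z axis and vertical above 0.5 rad).
It fails at once if the blue spacer is moved by more than 30 mm or knocked over (distance of blue_spacer from where it was at the start of the episode above 0.03 m or angle between blue_spacer's own z axis and vertical above 0.5 rad).
It fails at once if the brass spacer is dropped (falls free faster than 0.6 m/s, some 18 mm) (linear speed of brass_spacer above 0.6 m/s and contact force between the fingers and brass_spacer below 0.05 N).
It also fails if it takes over 43 s, if anything falls off the work surface, if the arm or the gripper's body presses on something with over 40 N, if the wrist force passes 120 N, or if a joint passes its speed limit or range.

ROBOT

A 6-joint arm with a two-finger parallel gripper is mounted at the origin on the work surface; the furniture and walls round the work are solid. World frame = base frame: x ahead of the robot, y to its left, z up, the work surface at z = 0. Lengths are in mm, angles in degrees, forces in N, time in s.
With the tool pointing down it reaches from about 275 to 725 mm from the base axis. Payload 5.6 kg.
Tool frame: the origin (TCP) lies midway between the tips of the shut fingers; the grasp point (between the pads) lies 19 mm behind it; x points along the fingers, y is the direction in which the jaws open and shut, and the axes are right-handed (so a half turn about x gives the same grasp; the last joint's range is limited). The gripper opens to 85 mm and grips with 20 to 120 N. Pads are 22 mm wide; open, the fingers measure 114 mm over their backs; the gripper's body (76 mm by 85 mm) begins 54 mm behind the grasp point. The pads swing forward as they close: fully open they stand 13 mm farther back than shut.
Start: joints at [-47.063, 14.616, 6.199, 0, -81.583, -16.306], TCP at [246.552, -491.635, 231.283] pointing down, gripper open.
Joint ranges: [-168.99, 168.99], [-69.2, 112.95], [-62.41, 85.93], [-164.36, 98.24], [-168.68, -3.75], [-174.98, 174.98]. Speed limits (degrees/s): [147.25, 147.25, 180, 180, 180, 180].

INTERFACE

Orientations are given as a 3x3 rotation matrix whose columns are the frame's x, y, z axes.
In Python, from bench import state, camera, finish_job gives the robot as it stands.
- The arm moves only by the tool drive_tool, never from a script. Its argument "targets" is one flat list of numbers, 5 for each row, row after row: the shift along the tool's x, y, z in m, then the turn about the tool's x in rad, then the opening, from 0 (shut) to 1 (fully open). A call has 1 to 12 rows; each row is the pose to reach, as a shift and turn from the pose commanded when the call began, along the tool's axes at that moment; what a row does not reach only later rows make up. A row lasts 1/8 s, in which the tool goes at most 62.5 mm and 10.7 degrees, less where a joint would pass 70% of its speed; a pose out of reach is approached as far as the arm can. A call with a gripper value outside its range is refused whole. The fingers move at their own pace and stop on an object; "grip_force" is the grip in N (left out, the last holds). Time passes only in rows, so rows that repeat a pose let the fingers close. It gives the time, the measured TCP pose, the force and the opening at its end, in the units of the state.
- state(): the state, without advancing time (a new reading comes with each control period).
- camera(name): name is "scene" or "top"; returns a dict with "image" (480x640x3 uint8, red, green, blue), "depth" (480x640 float32, mm along the optical axis (not along the pixel's ray), 0 where there is no reading), "camera_matrix" (3x3 intrinsics, pixels), "dist_coeffs" ([k1, k2, p1, p2, k3] as OpenCV has them; the pictures are not rectified), "rvec" (rotation vector, rad) and "tvec" (3), from world to camera coordinates, as OpenCV has them. Camera axes: x right, y down, z forward; pixel columns grow to the right and rows downward; lengths in mm; the calibration is good to about 2 mm. A picture is of the moment at which its call begins.
- finish_job(): hands the job in, once; it reports no verdict.
The state is a dict: "time_s": time; "joint_positions": joint angles; "joint_velocities": joint speeds; "tau": joint torques, N m; "tool_pos": TCP position; "eef_rot": TCP orientation; "force": force on the tool from outside, world axes, zero at the start; "moment": the same for the moment, N m; "finger_gap": finger opening in mm.
Only numpy, scipy, OpenCV 4.12 (cv2) and the standard library are available. Lean on these libraries where they do the work, as an engineer would, in place of code of your own. Each camera call takes 0.05 s, during which the arm holds its last target.

## Working session

There is one attempt and no reset: what is moved stays moved. The work goes in short steps, Python scripts to look and compute and a tool call to move; the robot and the scene stay as the last step left them, time stands still between calls to the robot, and variables do not carry over. Pictures are saved under pics/ and viewed, and the job is handed in when it is done.

Besides the shell and the picture viewer there is one more tool, called after "Call:" by a JSON object that holds its "method" and its "body", one argument or row to a line. drive_tool: Moves the arm, as the interface text tells. Its arguments: {"type":"object","properties":{"targets":{"type":"array","items":{"type":"number"}},"grip_force":{"type":"number"}},"required":["targets"]}

```bash
mkdir -p pics; cat > h.py <<'E'
import numpy as np, cv2, pickle
from bench import state, camera
def snap(n,tag):
    c=camera(n); cv2.imwrite(f'pics/{tag}.png',c['image'][:,:,::-1]); pickle.dump(c,open(f'pics/{tag}.pkl','wb')); return c
def load(tag): return pickle.load(open(f'pics/{tag}.pkl','rb'))
def Rt(c): return cv2.Rodrigues(np.array(c['rvec'],float))[0], np.array(c['tvec'],float).reshape(3)
def ray(c,uv):
    R,t=Rt(c); p=cv2.undistortPoints(np.array(uv,float).reshape(-1,1,2),np.array(c['camera_matrix'],float),np.array(c['dist_coeffs'],float)).reshape(-1,2)
    d=np.c_[p,np.ones(len(p))]
    return -R.T@t, d@R
def onplane(c,uv,z):
    o,d=ray(c,uv); return o+d*((z-o[2])/d[:,2])[:,None]
def withdepth(c,uv):
    o,d=ray(c,uv); uv=np.array(uv).reshape(-1,2).astype(int); return o+d*c['depth'][uv[:,1],uv[:,0]][:,None]
E
python3 - <<'E'
from h import *
for n in('scene','top'):
    c=snap(n,n+'0'); R,t=Rt(c); print(n,-R.T@t,R[2],(c['depth']>0).mean())
s=state(); print(s)
E
```

```text
scene [154.19113429 497.16944308 595.75186189] [ 0.4199505  -0.63549149 -0.64791369] 0.984541015625
top [476.91456238 -44.85855162 884.27812049] [ 0.05583327  0.00704102 -0.99841528] 0.996015625
{'time_s': 0.1, 'joint_positions': array([-4.70620794e+01,  1.46508024e+01,  6.13723951e+00, -2.15561537e-02,
       -8.15851249e+01, -1.63050180e+01]), 'joint_velocities': array([ 0.00478985, -0.07818766,  0.17446228,  0.11241231, -0.03105923,
        0.02383237]), 'tau': array([-2.51610720e-03, -3.87603450e+01,  2.38473183e+01,  5.37794575e+00,
       -3.79936086e-03, -5.56920824e-06]), 'tool_pos': array([ 246.36582301, -491.22871452,  230.47685793]), 'eef_rot': array([[-9.00852455e-04, -4.48222196e-01,  8.93921726e-01],
       [ 1.51449531e-03,  8.93920452e-01,  4.48223083e-01],
       [-9.99998447e-01,  1.75762313e-03, -1.26460019e-04]]), 'force': array([0.1294805 , 0.73971457, 0.55676207]), 'moment': array([ 0.00632764,  0.01071038, -0.04279017]), 'finger_gap': 85.35925789287086}
```

View pics/scene0.png

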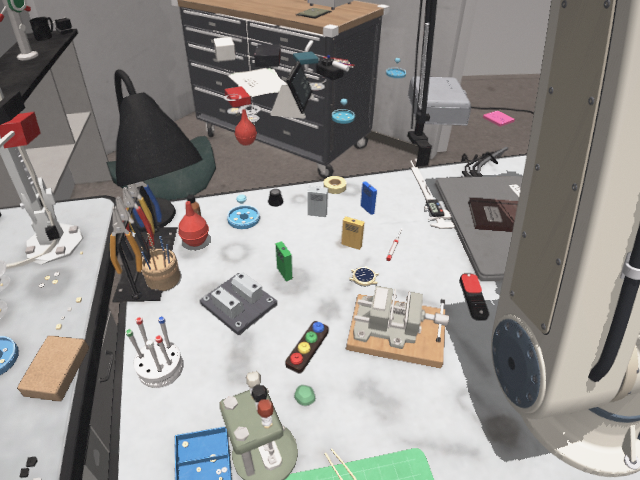

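View pics/top0.png

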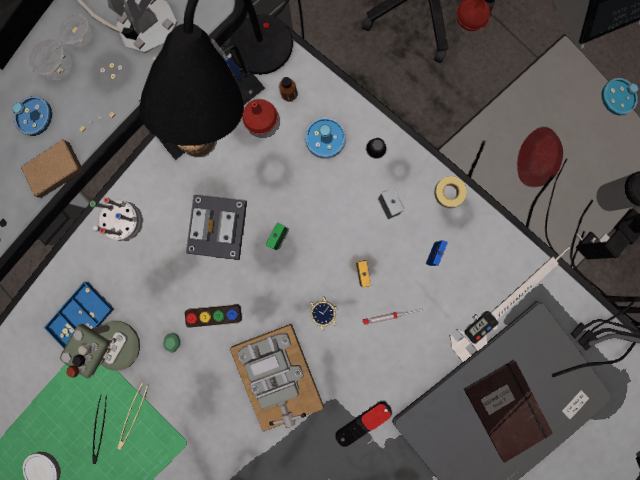

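The scene view shows a brass block at (352,232), a steel one at (318,202), a blue one at (368,197), a green look-alike at (284,260) and the fixture at (238,302). In the top view they are at brass (364,273), steel (391,203), blue (437,253), green (277,236) and fixture (216,227). Other yellowish things are the tape roll (451,192 top) and the watch (323,313 top). I choose the brass-coloured standing block, and next check it in a crop.

```bash
python3 - <<'E'
from h import *
a=load('scene0')['image'][:,:,::-1]; b=load('top0')['image'][:,:,::-1]
f=lambda i,x,y,w,h,s: cv2.resize(i[y:y+h,x:x+w],None,fx=s,fy=s,interpolation=cv2.INTER_CUBIC)
r1=np.hstack([f(a,300,170,100,75,4),f(b,340,235,100,75,4)])
r2=np.hstack([f(a,190,265,100,75,4),f(b,170,190,100,75,4)])
cv2.imwrite('pics/crop0.png',np.vstack([r1,r2]))
E
```

```text
(no output)
```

View pics/crop0.png

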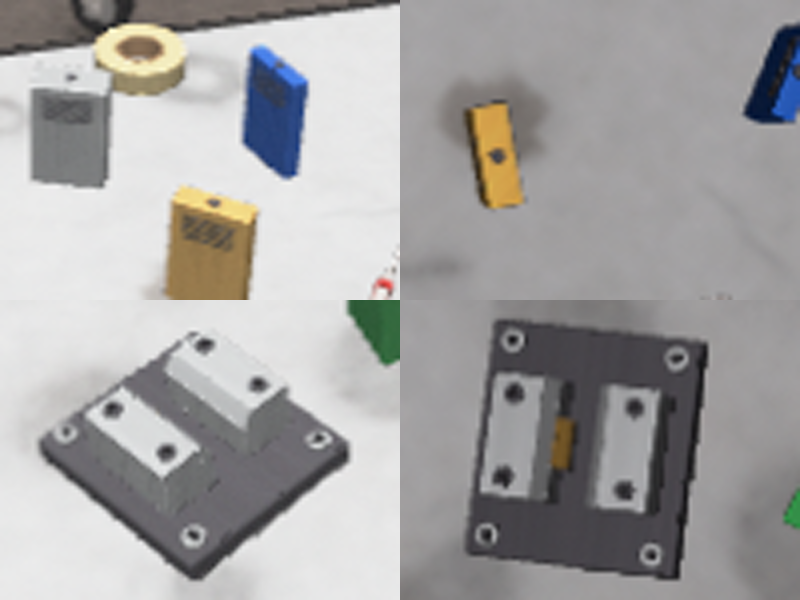

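The crop confirms it: the brass-coloured block with grip strips, at top (364,273). The fixture's gap runs nearly along the image's vertical in the top view. Now I measure both.

```bash
python3 - <<'E'
from h import *
c=load('top0'); s=load('scene0')
def rects(c,m,z,name,box,minA=20):
    x,y,w,h=box; mm=np.zeros_like(m); mm[y:y+h,x:x+w]=m[y:y+h,x:x+w]
    cs,_=cv2.findContours(mm.astype(np.uint8),cv2.RETR_EXTERNAL,cv2.CHAIN_APPROX_NONE)
    for k in cs:
        if cv2.contourArea(k)<minA: continue
        M=onplane(c,k.reshape(-1,2),z)[:,:2].astype(np.float32)
        r=cv2.minAreaRect(M); bp=cv2.boxPoints(r)
        e=[(bp[1]-bp[0]),(bp[2]-bp[1])]; L=max(e,key=np.linalg.norm)
        ang=np.degrees(np.arctan2(L[1],L[0]))%180
        px=cv2.minAreaRect(k)[0]
        dz=withdepth(c,[px])[0]
        print(name,'px',np.round(px,1),'ctr',np.round(r[0],1),'size',np.round(r[1],1),'longdir',round(ang,1),'depthpt',np.round(dz,1))
hs=cv2.cvtColor(c['image'],cv2.COLOR_RGB2HSV).astype(int); H,S,V=hs[...,0],hs[...,1],hs[...,2]
ys=(H>12)&(H<30)&(S>110)
print('V brass',np.percentile(V[258:290,355:373][ys[258:290,355:373]],[10,30,50,70,90]))
rects(c,ys&(V>195),62,'brass',(350,255,30,40))
rects(c,ys,62,'brass all',(350,255,30,40))
rects(c,(V>165)&(S<30),38,'anvil',(180,190,70,75),100)
rects(c,(V<110),12,'plate',(180,190,72,75),500)
rects(c,ys,38,'leaf',(195,205,30,40),5)
hs=cv2.cvtColor(s['image'],cv2.COLOR_RGB2HSV).astype(int); H,S,V=hs[...,0],hs[...,1],hs[...,2]
ys=(H>12)&(H<30)&(S>110)
rects(s,ys&(V>210),62,'brass scene',(335,210,35,45),10)
rects(s,(V>195)&(S<20),38,'anvil scene',(205,278,60,35),80)
print(np.unique((V[215:222,343:364])))
E
```

```text
V brass [122.5 186.5 209.  212.  212. ]
brass px [363.7 273.6] ctr [470.1 -98.6] size [37.9 11.1] longdir 10.0 depthpt [470.1 -98.6  61.4]
brass all px [363.2 273.6] ctr [470.  -97.7] size [39.2 15.6] longdir 9.1 depthpt [470.  -97.7  61.4]
anvil px [226.5 227.4] ctr [544.7 120.2] size [17.8 45.6] longdir 172.7 depthpt [544.8 120.5  36.4]
plate px [216.3 226.5] ctr [548.5 142.6] size [ 92.7 100.9] longdir 173.0 depthpt [548.6 142.9  10.1]
leaf px [210.3 225.1] ctr [548.6 146.7] size [ 7.3 19.7] longdir 174.2 depthpt [549.7 149.7  25. ]
brass scene px [353.6 221.2] ctr [468.8 -96.2] size [36.5 10.5] longdir 10.0 depthpt [469.4 -97.4  60.9]
anvil scene px [225.1 297.4] ctr [551.5 169.4] size [20.  48.5] longdir 172.8 depthpt [551.6 169.4  38.1]
anvil scene px [248.5 284.5] ctr [539.9 125.3] size [54.8 29.9] longdir 35.4 depthpt [539.8 124.9  37.5]
anvil scene px [217.  285.5] ctr [583.2 158.9] size [41.  34.4] longdir 35.5 depthpt [ 6.101e+02  1.344e+02 -1.000e-01]
[121 129 133 156 158 167 168 188 204 206 215 216 217 218 221 222 224 226
 228 230 231 232 233 234 235 236 237 238 240 241 242 243 244]
```

```bash
python3 - <<'E'
from h import *
a=np.radians(-7.2); ex=np.array([np.cos(a),np.sin(a)]); ey=np.array([-ex[1],ex[0]]); o0=np.array([548.,143.])
for tag,boxes in(('top0',[(185,200,30,50),(214,200,30,50)]),('scene0',[(205,285,38,40),(228,270,36,35)])):
    c=load(tag); hs=cv2.cvtColor(c['image'],cv2.COLOR_RGB2HSV).astype(int); V=hs[...,2];S=hs[...,1]
    for (x,y,w,h) in boxes:
        for th in (165,180,195,205):
            m=np.zeros(V.shape,np.uint8); m[y:y+h,x:x+w]=((V>th)&(S<35))[y:y+h,x:x+w]
            n,l,st,ce=cv2.connectedComponentsWithStats(m); 
            k=1+np.argmax(st[1:,4]); v,u=np.nonzero(l==k)
            P=onplane(c,np.c_[u,v],38)[:,:2]-o0
            px=P@ex; py=P@ey
            print(tag,th,len(u),'px',ce[k].round(1),'x %.1f..%.1f y %.1f..%.1f'%(*np.percentile(px,[2,98]),*np.percentile(py,[2,98])))
# brass height profile with depth (top, scene)
a=np.radians(10); bx=np.array([np.cos(a),np.sin(a)]); by=np.array([-bx[1],bx[0]])
for tag,(x,y,w,h) in(('top0',(345,250,40,50)),('scene0',(335,210,36,45))):
    c=load(tag); v,u=np.mgrid[y:y+h,x:x+w]; P=withdepth(c,np.c_[u.ravel(),v.ravel()]); k=(P[:,2]>57)&(P[:,2]<66)
    Q=P[k]; q=Q[:,:2]-[470,-98]
    print(tag,'top pts',k.sum(),Q.mean(0).round(1),'along',np.percentile(q@bx,[1,99]).round(1),'across',np.percentile(q@by,[1,99]).round(1))
c=load('top0'); 
for r in range(218,236,4):
    print(r,[(u,round(float((withdepth(c,[[u,r]])[0,:2]-o0)@ey),1),round(float(withdepth(c,[[u,r]])[0,2]))) for u in range(194,240,2)])
E
```

```text
top0 165 19 px [198.7 234.1] x -23.3..-5.7 y 18.3..23.8Traceback (most recent call last):
  File "<stdin>", line 9, in <module>
    return _wrapfunc(a, 'argmax', axis=axis, out=out, **kwds)
    return bound(*args, **kwds)
ValueError: attempt to get argmax of an empty sequence
```

```bash
python3 - <<'E'
from h import *
a=np.radians(-7.2); ex=np.array([np.cos(a),np.sin(a)]); ey=np.array([-ex[1],ex[0]]); o0=np.array([548.,143.])
for tag,boxes,ths in(('top0',[(185,200,26,50),(214,200,30,50)],(130,140,150,155,160)),('scene0',[(205,285,38,40),(228,270,36,35)],(170,185,195,205))):
    c=load(tag); hs=cv2.cvtColor(c['image'],cv2.COLOR_RGB2HSV).astype(int); V=hs[...,2];S=hs[...,1]
    for (x,y,w,h) in boxes:
        for th in ths:
            m=np.zeros(V.shape,np.uint8); m[y:y+h,x:x+w]=((V>th)&(S<35))[y:y+h,x:x+w]
            n,l,st,ce=cv2.connectedComponentsWithStats(m); 
            if n<2: continue
            k=1+np.argmax(st[1:,4]); v,u=np.nonzero(l==k)
            P=onplane(c,np.c_[u,v],38)[:,:2]-o0
            px=P@ex; py=P@ey
            print(tag,th,len(u),'px',ce[k].round(1),'x %.1f..%.1f y %.1f..%.1f'%(*np.percentile(px,[2,98]),*np.percentile(py,[2,98])))
a=np.radians(10); bx=np.array([np.cos(a),np.sin(a)]); by=np.array([-bx[1],bx[0]])
for tag,(x,y,w,h) in(('top0',(345,250,40,50)),('scene0',(335,210,36,45))):
    c=load(tag); v,u=np.mgrid[y:y+h,x:x+w]; P=withdepth(c,np.c_[u.ravel(),v.ravel()]); k=(P[:,2]>57)&(P[:,2]<66)
    Q=P[k]; q=Q[:,:2]-[470,-98]
    print(tag,'top pts',k.sum(),Q.mean(0).round(1),'along',np.percentile(q@bx,[1,99]).round(1),'across',np.percentile(q@by,[1,99]).round(1))
c=load('top0')
for r in (216,226,236):
    print(r,[(u,round(float((withdepth(c,[[u,r]])[0,:2]-o0)@ey),1),round(float(withdepth(c,[[u,r]])[0,2]))) for u in range(188,242,2)])
E
```

```text
top0 130 311 px [197.6 223.6] x -22.8..23.3 y 15.5..34.9
top0 140 297 px [197.5 223.7] x -22.8..23.3 y 15.7..34.8
top0 150 283 px [197.6 223.7] x -22.8..23.2 y 15.7..34.7
top0 155 272 px [197.6 224. ] x -22.8..23.2 y 15.9..34.6
top0 160 174 px [198.1 225.2] x -22.9..23.0 y 16.9..33.6
top0 130 327 px [226.1 226.6] x -22.7..24.3 y -32.0..-12.7
top0 140 313 px [226.1 226.8] x -22.5..24.0 y -31.9..-12.8
top0 150 290 px [226.2 227.3] x -22.6..23.1 y -31.8..-13.4
top0 155 268 px [226.3 227.2] x -22.5..23.2 y -31.7..-14.0
top0 160 254 px [226.4 227.2] x -22.6..22.9 y -31.7..-14.3
scene0 170 262 px [225.3 297.6] x -23.5..24.4 y 16.1..36.9
scene0 185 241 px [225.3 297.8] x -23.3..24.0 y 16.9..36.6
scene0 195 222 px [225.3 297.6] x -22.6..23.6 y 17.1..36.3
scene0 205 203 px [225.1 297.5] x -22.1..23.5 y 17.4..35.8
scene0 170 643 px [247.2 279.7] x -24.6..39.2 y -53.0..-3.0
scene0 185 627 px [247.4 279.6] x -24.2..39.3 y -53.0..-3.4
scene0 195 525 px [248.2 278. ] x -23.3..39.9 y -53.7..-9.1
scene0 205 495 px [248.5 277.7] x -22.8..40.0 y -53.8..-11.0
top0 top pts 237 [470.4 -99.1  61.5] along 
[... 817 characters left out ...]
 (216, 0.6, 10), (218, -7.2, 30), (220, -12.1, 38), (222, -15.5, 38), (224, -18.5, 37), (226, -21.6, 36), (228, -25.2, 38), (230, -28.4, 38), (232, -31.7, 38), (234, -32.8, 27), (236, -32.8, 10), (238, -36.8, 13), (240, -39.7, 11)]
236 [(188, 45.9, 9), (190, 34.8, 37), (192, 31.2, 39), (194, 28.9, 35), (196, 25.4, 36), (198, 21.9, 36), (200, 18.6, 37), (202, 15.5, 36), (204, 12.8, 34), (206, 10.1, 31), (208, 9.5, 20), (210, 7.9, 13), (212, 4.6, 12), (214, 1.5, 11), (216, -2.0, 11), (218, -10.9, 37), (220, -14.6, 39), (222, -17.6, 38), (224, -21.4, 41), (226, -24.2, 39), (228, -27.3, 38), (230, -30.4, 37), (232, -33.0, 34), (234, -33.2, 18), (236, -35.4, 12), (238, -38.3, 9), (240, -41.6, 9)]
```

```bash
cat >> h.py <<'E'
def shift(p_from,th,p_to):
    "tool x down, y at angle th(deg)"
    t=np.radians(th); d=np.array(p_to,float)-p_from
    return np.array([-d[2], d[0]*np.cos(t)+d[1]*np.sin(t), d[0]*np.sin(t)-d[1]*np.cos(t)])
E
python3 - <<'E'
from h import *
c=load('top0'); print(withdepth(c,[[160,60],[190,120],[215,140],[188,140],[232,110]]).round())
p=np.array([246.55,-491.6,231.3]); R=state()['eef_rot']; th=np.degrees(np.arctan2(R[1,1],R[0,1])); print(th)
print(shift(p,th,[470.3,-98,140]), np.radians(th-100), shift(p,th,[300,-400,231.3]))
E
```

```text
[[723. 154. 295.]
 [658. 123. 264.]
 [641.  99. 230.]
 [637. 130. 246.]
 [678.  77. 235.]]
116.629723326174
[ 91.3        251.55776215 376.43553871] 0.2902434257374392 [-0.         57.92572651 88.83733848]
```

Call:
{"method": "drive_tool", "body": {
  "targets": [0,0.021,0.031,0.024,1,0,0.042,0.063,0.048,1,0.005,0.067,0.1,0.08,1,0.015,0.092,0.138,0.11,1,0.025,0.117,0.175,0.14,1,0.035,0.142,0.213,0.17,1,0.05,0.168,0.251,0.2,1,0.06,0.193,0.289,0.23,1,0.07,0.218,0.326,0.26,1,0.08,0.238,0.356,0.28,1,0.0913,0.2516,0.3764,0.29,1,0.0913,0.2516,0.3764,0.29,1],
  "grip_force": 40
}}

```text
time_s: 1.6
tool_pos: [469.9, -96.8, 138.7]
eef_rot: [[-0.003, -0.176, 0.984], [0.0, 0.984, 0.176], [-1.0, 0.001, -0.003]]
force: [-0.6, -0.7, 0.4]
finger_gap: 85.4
```

```bash
python3 - <<'E'
from h import *
c=snap('scene','scene1'); c2=snap('top','top1'); s=state(); R=s['eef_rot']
print(s['time_s'],s['tool_pos'],R[:,0],np.degrees(np.arctan2(R[1,1],R[0,1])),s['force'])
v=cv2.resize(c['image'][100:300,230:500],None,fx=2,fy=2)[:,:,::-1]; w=cv2.resize(c2['image'][170:370,270:440],None,fx=2,fy=2)[:,:,::-1]
cv2.imwrite('pics/c1.png',np.hstack([v[:400,:460],w]))
E
```

```text
1.7 [469.93596951 -98.15469483 139.83494911] [-8.22384023e-04 -2.35323212e-04 -9.99999634e-01] 100.0503619713255 [-0.22869309 -0.10533079  0.27967433]
```

View pics/c1.png

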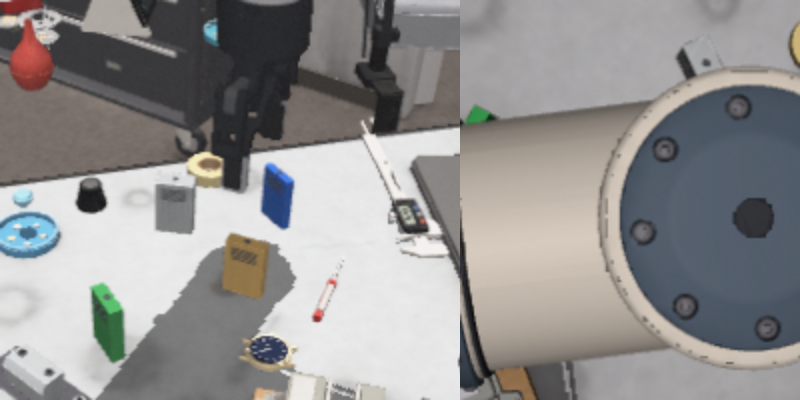

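```bash
python3 - <<'E'
from h import *
for tag,(u0,u1,v0,v1) in (('top0',(130,260,0,190)),('top1',(230,440,170,370))):
    c=load(tag); v,u=np.mgrid[v0:v1:2,u0:u1:2]; P=withdepth(c,np.c_[u.ravel(),v.ravel()]); d=P[(P[:,2]>110)]
    print(tag,d.min(0).round(),d.max(0).round())
    for z in range(100,460,40):
        q=d[(d[:,2]>=z)&(d[:,2]<z+40)]
        if len(q): print(z,q.min(0).round(),q.max(0).round(),len(q))
E
```

```text
top0 [477. -45. 110.] [901. 268. 884.]
100 [700.  67. 110.] [901. 268. 140.] 98
140 [793.  67. 140.] [886. 253. 177.] 84
180 [654.  69. 180.] [716. 221. 220.] 42
220 [633.  71. 220.] [743. 200. 260.] 692
260 [649.  78. 260.] [749. 182. 300.] 1052
300 [697.  94. 300.] [776. 150. 340.] 560
340 [767. 104. 340.] [774. 110. 342.] 6
top1 [ 408. -113.  496.] [517.  25. 884.]
```

Call:
{"method": "drive_tool", "body": {
  "targets": [0.02,0,0,0,1,0.045,0,0,0,1,0.07,0,0,0,1,0.09,0,0,0,1,0.107,0,0,0,1,0.107,0,0,0,1]
}}

```text
time_s: 2.45
tool_pos: [469.1, -98.8, 32.4]
eef_rot: [[-0.002, -0.173, 0.985], [-0.0, 0.985, 0.173], [-1.0, 0.0, -0.002]]
force: [-0.8, -0.2, 0.8]
finger_gap: 85.4
```

Call:
{"method": "drive_tool", "body": {
  "targets": [0,0,0,0,0,0,0,0,0,0,0,0,0,0,0,0,0,0,0,0,0,0,0,0,0,0,0,0,0,0,0,0,0,0,0,0,0,0,0,0],
  "grip_force": 60
}}

```text
time_s: 3.45
tool_pos: [470.6, -98.1, 33.4]
eef_rot: [[0.001, -0.174, 0.985], [-0.0, 0.985, 0.174], [-1.0, -0.0, 0.001]]
force: [-0.4, 0.5, 5.7]
finger_gap: 13.1
```

```bash
python3 - <<'E'
from h import *
c=snap('scene','scene2'); s=state(); print(s['time_s'],s['tool_pos'],s['finger_gap'],s['force'])
cv2.imwrite('pics/c2.png',cv2.resize(c['image'][130:290,270:430],None,fx=3,fy=3)[:,:,::-1])
E
```

```text
3.5 [470.59220505 -98.08535985  33.41241712] 12.968788422886432 [-1.13842682 -0.14656058  5.21979477]
```

View pics/c2.png

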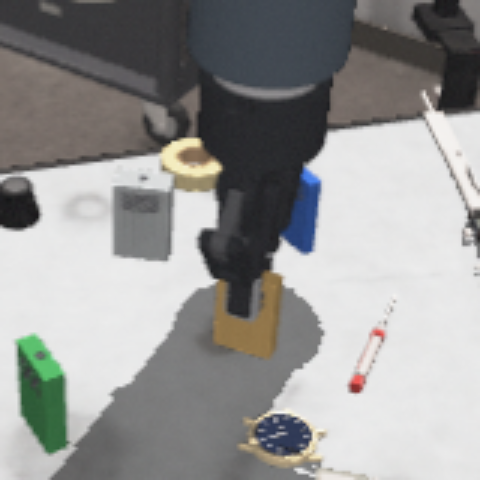

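```bash
python3 - <<'E'
from h import *
print(shift(np.array([470.3,-98,140]),100,[548.4,144.3,110]), np.radians(17.2))
E
```

```text
[ 30.         225.05699588 118.98843896] 0.30019663134302466
```

Call:
{"method": "drive_tool", "body": {
  "targets": [-0.01,0,0,0,0,-0.03,0,0,0,0,-0.055,0,0,0,0,-0.08,0,0,0,0,-0.1,0,0,0,0,-0.107,0,0,0,0,-0.107,0,0,0,0]
}}

```text
time_s: 4.38
tool_pos: [469.9, -97.8, 139.6]
eef_rot: [[-0.001, -0.174, 0.985], [0.001, 0.985, 0.174], [-1.0, 0.001, -0.001]]
force: [-0.1, 0.3, -2.8]
finger_gap: 12.8
```

Force −2.8 N, so the block is in the fingers. Moving over the fixture.

Call:
{"method": "drive_tool", "body": {
  "targets": [0,0.012,0.006,0.02,0,0,0.035,0.018,0.05,0,0,0.06,0.032,0.08,0,0,0.085,0.045,0.11,0,0,0.11,0.058,0.15,0,0,0.135,0.071,0.18,0,0,0.16,0.085,0.21,0,0,0.185,0.098,0.25,0,0,0.205,0.108,0.28,0,0.01,0.219,0.116,0.3,0,0.02,0.225,0.119,0.3,0,0.03,0.225,0.119,0.3,0]
}}

```text
time_s: 5.88
tool_pos: [547.7, 144.1, 108.4]
eef_rot: [[-0.002, 0.124, 0.992], [-0.001, 0.992, -0.124], [-1.0, -0.001, -0.002]]
force: [0.4, -0.1, -3.3]
finger_gap: 13.0
```

```bash
python3 - <<'E'
from h import *
c=snap('scene','scene3'); s=state(); R=s['eef_rot']; print(s['time_s'],s['tool_pos'],s['finger_gap'],s['force'],np.degrees(np.arctan2(R[1,1],R[0,1])))
cv2.imwrite('pics/c3.png',cv2.resize(c['image'][190:340,170:320],None,fx=4,fy=4)[:,:,::-1])
E
```

```text
5.925 [546.79856114 143.52341451 107.07602001] 13.07938571897845 [ 0.19356808  0.18139923 -4.89277981] 82.8187300196811
```

View pics/c3.png

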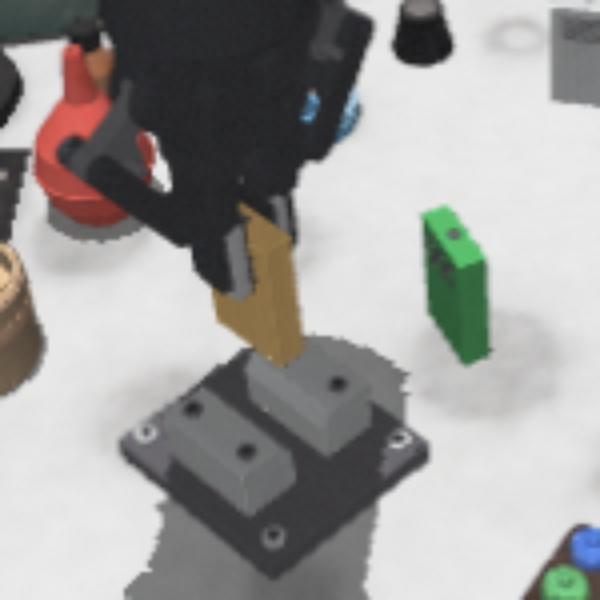

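```bash
python3 - <<'E'
from h import *
c=load('scene3'); a=np.radians(-7.2); ex=np.array([np.cos(a),np.sin(a)]); ey=np.array([-ex[1],ex[0]])
uv=np.array([[216,318],[278,363],[300,352]])/4+[170,190]-0.4
for z in(74,77):
  P=onplane(c,uv,z)[:,:2]-[548.,143.]; print(z,np.c_[P@ex,P@ey].round(1))
i=c['image']; hs=cv2.cvtColor(i,cv2.COLOR_RGB2HSV); print(hs[250:285,235:246,2])
E
```

```text
74 [[ 21.5   6.4]
 [-16.3   6. ]
 [-18.2  -3.9]]
77 [[ 18.9   8.1]
 [-18.7   7.7]
 [-20.6  -2.1]]
[[143 140 137 140 141 148 136 114  62 145 207]
 [141 139 139 146 138 132 135 114 113 185 210]
 [147 141 142 132 132 134 135 125 157 211 208]
 [142 143 129 131 132 135 133 146 186 209 206]
 [139 141 131 131 130 133 135 149 184 204 201]
 [142 142 131 131 130 132 135 142 171 198 198]
 [139 141 129 131 129 133 134 136 165 198 196]
 [139 139 130 131 131 132 134 137 163 200 202]
 [138 136 130 130 134 131 133 134 148 186 210]
 [138 135 132 132 131 131 134 134 151 193 215]
 [137 137 138 131 132 131 134 134 146 188 219]
 [135 140 141 130 132 131 134 134 150 197 224]
 [138 140 142 131 131 130 132 134 141 189 225]
 [138 142 144 131 133 130 133 135 143 189 225]
 [139 140 141 129 133 130 132 135 136 180 226]
 [138 138 138 131 131 129 132 134 137 180 227]
 [138 139 136 133 131 131 131 134 135 157 211]
 [137 138 138 137 131 133 132 134 135 143 193]
 [138 136 139 142 132 132 130 133 134 149 200]
 [139 135 140 142 131 132 130 134 135 152 205]
 [139 138 141 144 130 132 133 134 135 141 191]
 [138 138 140 141 131 132 133 133 135 137 181]
 [139 139 138 137 132 132 132 134 135 134 179]
 [139 138 137 137 132 132 134 132 133 132 154]
 [139 138 136 137 138 132 133 132 133 133 123]
 [140 140 137 140 142 132 133 133 133 133 128]
 [140 139 139 141 141 131 133 132 133 133 127]
 [137 141 140 141 141 130 132 131 132 132 128]
 [129 139 143 138 140 130 131 133 132 127 117]
 [124 136 173 139 137 131 131 133 125 102 117]
 [129 121 118 132 137 136 124 119 116 115 116]
 [131 131 123 119 132 143  94 116 115 118 117]
 [130 132 127 123 121 118 119 118 117 115 115]
 [127 130 129 130 130 125 119 120 117 116 115]
 [129 128 129 128 129 131 122 117 119 118 117]]
```

The picture shows the block at crop (260,290) over the gap between the anvils and parallel to it. The scene rays put its middle at y≈+3 and the gap at +2.8 on the same axes, which agrees. Descending in stages while watching the force.

Call:
{"method": "drive_tool", "body": {
  "targets": [0.008,0,0,0,0,0.018,0,0,0,0,0.028,0,0,0,0,0.036,0,0,0,0,0.042,0,0,0,0,0.046,0,0,0,0,0.046,0,0,0,0]
}}

```text
time_s: 6.8
tool_pos: [548.2, 144.2, 63.8]
eef_rot: [[-0.0, 0.125, 0.992], [-0.0, 0.992, -0.125], [-1.0, -0.0, -0.0]]
force: [1.1, -0.2, -2.9]
finger_gap: 12.9
```

```bash
python3 - <<'E'
from h import *
c=snap('scene','scene4'); s=state(); R=s['eef_rot']; print(s['time_s'],s['tool_pos'],s['finger_gap'],s['force'],s['moment'])
cv2.imwrite('pics/c4.png',cv2.resize(c['image'][220:340,180:300],None,fx=5,fy=5)[:,:,::-1])
E
```

```text
6.85 [548.41655744 144.27249465  64.09118581] 12.921878219497627 [ 0.49290083  0.83936846 -3.13547409] [ 0.01184047 -0.04780335  0.00289489]
```

View pics/c4.png

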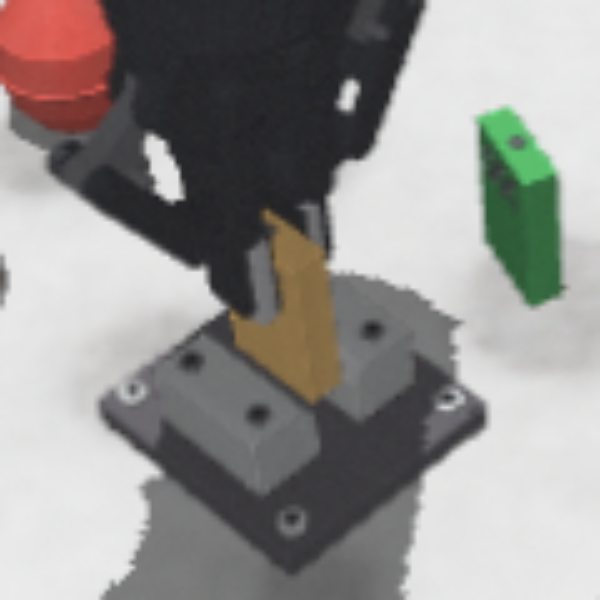

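The block's foot is in the mouth at crop (300,390), with no contact force. Continuing.

Call:
{"method": "drive_tool", "body": {
  "targets": [0.002,0,0,0,0,0.004,0,0,0,0,0.006,0,0,0,0,0.006,0,0,0,0]
}}

```text
time_s: 7.35
tool_pos: [548.2, 144.1, 57.9]
eef_rot: [[-0.0, 0.125, 0.992], [-0.0, 0.992, -0.125], [-1.0, -0.0, -0.0]]
force: [-0.5, -0.8, -2.8]
finger_gap: 13.0
```

Call:
{"method": "drive_tool", "body": {
  "targets": [0.0015,0,0,0,0,0.003,0,0,0,0,0.0045,0,0,0,0,0.006,0,0,0,0,0.006,0,0,0,0]
}}

```text
time_s: 7.98
tool_pos: [548.2, 144.0, 51.6]
eef_rot: [[-0.0, 0.125, 0.992], [-0.0, 0.992, -0.125], [-1.0, -0.0, -0.0]]
force: [0.4, -4.1, -2.1]
finger_gap: 12.9
```

Call:
{"method": "drive_tool", "body": {
  "targets": [0.0015,0,0,0,0,0.003,0,0,0,0,0.0045,0,0,0,0,0.0045,0,0,0,0]
}}

```text
time_s: 8.48
tool_pos: [547.9, 144.1, 46.9]
eef_rot: [[-0.001, 0.125, 0.992], [-0.0, 0.992, -0.125], [-1.0, -0.0, -0.001]]
force: [-0.6, -3.0, -3.0]
finger_gap: 13.0
```

Call:
{"method": "drive_tool", "body": {
  "targets": [0.001,0,0,0,0,0.002,0,0,0,0,0.003,0,0,0,0,0.003,0,0,0,0]
}}

```text
time_s: 8.98
tool_pos: [548.3, 144.2, 45.5]
eef_rot: [[0.0, 0.125, 0.992], [-0.0, 0.992, -0.125], [-1.0, 0.0, 0.0]]
force: [-3.9, -4.0, 4.1]
finger_gap: 13.1
```

Call:
{"method": "drive_tool", "body": {
  "targets": [0.001,0,0,0,0,0.002,0,0,0,0,0.002,0,0,0,0]
}}

```text
time_s: 9.35
tool_pos: [548.4, 144.2, 45.4]
eef_rot: [[0.002, 0.124, 0.992], [-0.0, 0.992, -0.124], [-1.0, 0.0, 0.002]]
force: [-9.8, -4.0, 17.2]
finger_gap: 13.0
```

```bash
python3 - <<'E'
from h import *
c=snap('scene','scene5'); s=state(); R=s['eef_rot']; print(s['time_s'],s['tool_pos'],s['finger_gap'],s['force'],s['moment'])
cv2.imwrite('pics/c5.png',cv2.resize(c['image'][220:340,180:300],None,fx=5,fy=5)[:,:,::-1])
E
```

```text
9.4 [548.40795419 144.20994815  45.4256296 ] 13.303698290166388 [-10.17270505  -4.58547385  17.92837776] [-1.56026455  3.43518016 -0.05736728]
```

View pics/c5.png

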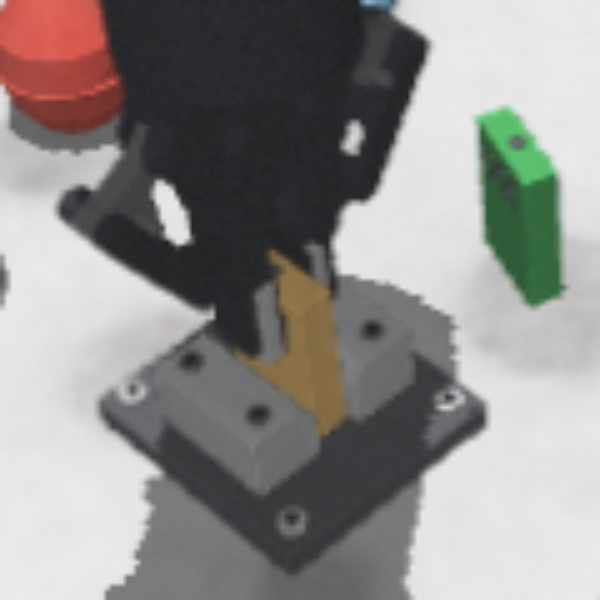

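It stands on the plate: a hard stop at TCP 45.4, as predicted, with 17 N upward. I ease the pressure, open, and rise.

Call:
{"method": "drive_tool", "body": {
  "targets": [-0.001,0,0,0,0,-0.002,0,0,0,0,-0.002,0,0,0,0.4,-0.002,0,0,0,0.4,-0.002,0,0,0,0.4,-0.002,0,0,0,0.4,-0.002,0,0,0,0.4]
}}

```text
time_s: 10.28
tool_pos: [548.4, 144.4, 44.4]
eef_rot: [[0.0, 0.125, 0.992], [0.0, 0.992, -0.125], [-1.0, 0.0, 0.0]]
force: [-0.2, -0.1, 0.6]
finger_gap: 34.2
```

Call:
{"method": "drive_tool", "body": {
  "targets": [-0.005,0,0,0,0.4,-0.015,0,0,0,0.4,-0.03,0,0,0,0.4,-0.05,0,0,0,0.4,-0.075,0,0,0,0.4,-0.1,0,0,0,0.4,-0.1,0,0,0,0.4]
}}

```text
time_s: 11.15
tool_pos: [549.9, 144.9, 148.1]
eef_rot: [[0.006, 0.125, 0.992], [0.002, 0.992, -0.125], [-1.0, 0.003, 0.005]]
force: [-0.2, -0.0, 0.2]
finger_gap: 33.5
```

```bash
python3 - <<'E'
from h import *
c=snap('scene','scene6'); s=state(); print(s['time_s'],s['tool_pos'],s['finger_gap'],s['force'])
cv2.imwrite('pics/c6.png',cv2.resize(c['image'][180:340,180:340],None,fx=3.7,fy=3.7)[:,:,::-1])
v,u=np.mgrid[250:312,220:260]; P=withdepth(c,np.c_[u.ravel(),v.ravel()])
hs=cv2.cvtColor(c['image'],cv2.COLOR_RGB2HSV).astype(int)[250:312,220:260].reshape(-1,3)
k=(hs[:,0]>12)&(hs[:,0]<30)&(hs[:,1]>90)
Q=P[k]; a=np.radians(-7.2); ex=np.array([np.cos(a),np.sin(a)]); ey=np.array([-ex[1],ex[0]])
top=Q[Q[:,2]>np.percentile(Q[:,2],97)-6]; q=top[:,:2]-[548.5,145]
print(np.percentile(Q[:,2],[2,50,90,97,99]).round(1),np.percentile(q@ex,[2,98]),np.percentile(q@ey,[2,98]),len(top))
E
```

```text
11.2 [548.94069812 144.60452931 146.30121074] 33.98483331268119 [ 0.70753904 -0.84964017 -1.40506165]
[18.8 54.2 74.6 75.5 76. ] [-20.67994271  17.01271855] [-5.9987479   6.92777859] 173
```

View pics/c6.png

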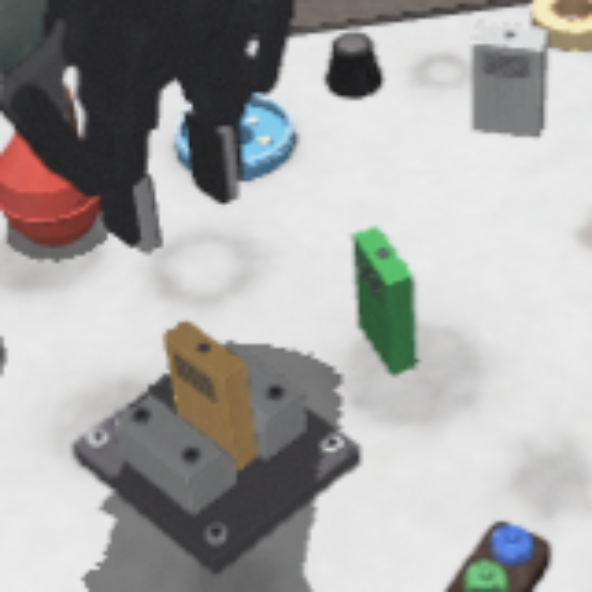

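The block stands upright in the gap at crop (210,395), released, with the fingers clear. I check the height and tilt of its top face before handing in.

```bash
python3 - <<'E'
from h import *
c=load('scene6')
a=np.radians(-7.2); ex=np.array([np.cos(a),np.sin(a)]); ey=np.array([-ex[1],ex[0]])
im=c['image']; hs=cv2.cvtColor(im,cv2.COLOR_RGB2HSV).astype(int)
v,u=np.mgrid[262:312,220:256]; u=u.ravel();v=v.ravel(); P=withdepth(c,np.c_[u,v]); h=hs[v,u]
k=(h[:,0]>12)&(h[:,0]<30)&(h[:,1]>90)
q=P[:,:2]-[548.5,145]; x=q@ex;y=q@ey;z=P[:,2]
t=k&(z>71)&(abs(y)<4)&(abs(x)<16); print('top n',t.sum(),np.median(z[t]),np.polyfit(x[t],z[t],1))
f=k&(z>40)&(z<68)&(y>3)&(abs(x)<17); A=np.c_[x[f],z[f]-50,np.ones(f.sum())]; print('side y=ax+b(z-50)+c',f.sum(),np.linalg.lstsq(A,y[f],rcond=None)[0].round(3))
e=k&(z>20)&(z<68)&(x<-15)&(abs(y)<5); A=np.c_[y[e],z[e]-50,np.ones(e.sum())]; print('end',e.sum(),np.linalg.lstsq(A,x[e],rcond=None)[0].round(3))
# plate & anvil ref in same view
for nm,px in(('anvil',[(222,297),(230,300)]),('plate',[(240,320),(262,308)])): print(nm,withdepth(c,px)[:,2].round(1))
E
```

```text
top n 64 74.13121608785758 [-1.96387092e-02  7.42911070e+01]
side y=ax+b(z-50)+c 92 [ 0.011 -0.     6.167]
end 103 [-1.2000e-02  5.0000e-03 -2.0393e+01]
anvil [39.2 39. ]
plate [11.6 12.6]
```

The top is at z = 74.1 mm (74 expected), tilt and yaw are about 1° or less, and it is centred within about 1 mm. Handing in.

```bash
python3 -c "
from bench import finish_job; print(finish_job())"
```

```text
the job is handed in; nothing more can be done
None
```

I gripped the brass spacer near its top and carried it over the other blocks. I pressed it down the gap in small steps until it hit a hard stop on the base plate. The stop came at about the predicted height, with 17 N upward. Then I eased off, opened the fingers and rose clear. I handed in just after 11.2 s on the robot's clock; no verdict is reported.

**Last checks (camera picture taken after release):**
- **Height:** the top face is at 74.1 mm, against 74 mm expected when home.
- **Position and angle:** it is within about 1 mm of the gap's middle along and across. Tilt and turn are about 1° or less.
- **Release:** the fingers were about 34 mm apart, well above the block, and the wrist force read near zero.
- **Other blocks:** I did not touch the steel or blue spacer. I did not re-measure where they stand afterwards, and the last close-up shows only the steel one, upright.

**Disagreements:** the two cameras differed by 1.5–2.6 mm across, so I averaged them. The finger gap read 13 mm on the 14 mm block.

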